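Slide the framed picture under the jig bar and latch it

TASK

Push the small framed picture flat along the table, under the low wooden bar of the framing jig, until its leading edge rests squarely against the red stop strip. Then push the yellow catch round until it is fully closed behind the picture. Do not pick up or tip the picture, and leave everything else on the table where it is.

Things in the scene. Friction and masses are not known exactly. Their poses are not given: they have to be found in the camera images.
- picture: Loose framed abstract painting (five colour bands, light wood frame), flat on the table: 140 mm along x, 120 mm along y, 14 mm thick, 0.13 to 0.25 kg. Origin: centre of its underside; z up. It starts on the jig's -x side, about 270 mm from the bar, within 45 mm of the jig's centre line and up to 20 degrees off square; its +x end goes in first.
- jig: Framing jig fixed to the table. Origin: on the table under the middle of the bar; x is the way the picture slides in, z up. Brown bar across the way: 50 mm along x, 240 mm along y, underside 19 mm and top 39 mm above the table (bolt heads 42 mm). Its posts stand at y 80 to 120 mm and -80 to -120 mm: the opening is 160 mm wide, 19 mm high. A thin grey marking lies under it all.
- stop (a point): Middle of the near face of the red stop strip, on the table at jig x = +55 mm, y = 0. The strip is fixed, 200 mm along the jig's y, 16 mm tall. With the picture home against it, the picture's centre is at jig x = -15 mm and its trailing edge at x = -85 mm, 60 mm short of the bar.
- catch (a joint): Yellow catch on a vertical pivot at jig x -95, y -90 mm: arm 12 mm wide, reaching 60 mm, 3 to 16 mm above the table. At 0 rad it is open, arm along the jig's -x beside the picture's way; it grows as the arm swings to jig +y (clockwise from above). At 1.57 it lies 4 mm behind the home picture; end stop 1.6. Starts at -0.35 to 0.1, moves at about 0.5 N at the pin, stays put.
- catch_pin (a point): Top centre of the black upright pin on the catch, 42 mm from the pivot along the arm; 10 mm diameter, from 16 to 42 mm above the table.
- mug: Bystander, to be left alone: white mug, 80 mm across, 75 mm tall. Origin: centre of its underside.
- bowl: Bystander, to be left alone: blue bowl, 120 mm across, 50 mm tall. Origin: centre of its underside.
- glue: Bystander, to be left alone: white glue bottle with an orange cap, 48 mm across, 110 mm tall. Origin: centre of its underside.
- pins: Bystander, to be left alone: small glass jar with a steel lid, 44 mm across, 45 mm tall; it stands beyond the jig's stop strip. Origin: centre of its underside.
- tape: Bystander, to be left alone: yellow roll of tape lying flat, 90 mm across, 22 mm tall. Origin: centre of its underside.
- screwdriver: Bystander, to be left alone: screwdriver lying on the table.
- giftbox: Bystander, to be left alone: small green box, 65 x 65 x 45 mm. Origin: centre of its underside.
Mind the look-alikes: they are no part of the job. Of the things that look like the picture, the smaller one is meant.

How it is judged:
By the outcome, as a careful person would: the job done as asked, in the order asked, and still so for the second after the job is handed in, with the robot touching nothing.
It also fails if it takes over 72 s, if anything falls off the work surface, if the arm or the gripper's body presses on something with over 40 N, if the wrist force passes 120 N, or if a joint passes its speed limit or range.

ROBOT

A 6-joint arm with a two-finger parallel gripper is mounted at the origin on the work surface. World frame = base frame: x ahead of the robot, y to its left, z up, the work surface at z = 0. Lengths are in m, angles in rad, forces in N, time in s.
With the tool pointing down it reaches from about 0.4 to 0.825 m from the base axis. Payload 7 kg.
Tool frame: the origin (TCP) lies at the very end of the fingers, on their centre line; the grasp point (between the pads) lies 19 mm behind it; y points along the fingers, x is the direction in which the jaws open and shut, and the axes are right-handed (so a half turn about y gives the same grasp; the last joint's range is limited). The gripper opens to 85 mm and grips with 20 to 120 N. Pads are 22 mm wide; open, the fingers measure 114 mm over their backs; the gripper's body (76 mm by 85 mm) begins 54 mm behind the grasp point. The pads swing forward as they close: fully open they stand 13 mm farther back than shut.
Start: joints at [1.504, 0.359, 0.012, 0, -1.224, -0.288], TCP at [0.235, 0.633, 0.231] pointing down, gripper open.
Joint ranges: [-3.07, 3.07], [-1.43, 2.12], [-1.02, 1.25], [-3.03, 1.67], [-3.05, -0], [-3.03, 3.03]. Speed limits (rad/s): [2.39, 2.39, 3.01, 3.14, 3.14, 3.14].

INTERFACE

Orientations are given as a unit quaternion [x, y, z, w].
In Python, from plant import monitor, vision, job gives the robot as it stands.
- The arm moves only by the tool arm_command, never from a script. Its argument "motion" is a list of rows, each a list of 3 entries, a list of its own where there are three numbers: the finger opening in cm, from 0 to 8.54, then the shift along the world's x, y, z in cm, then the turn, a rotation vector about the world's x, y, z in rad. In form: [[jaw, [tx, ty, tz], [ax, ay, az]], ...]. A call has exactly 10 rows; each row is the pose to reach, as a shift and turn from the pose commanded when the call began; what a row does not reach only later rows make up. A row lasts 1/12 s, in which the tool goes at most 41.7 mm and 7.16 degrees, less where a joint would pass 70% of its speed; a pose out of reach is approached as far as the arm can. A call with a gripper value outside its range is refused whole. The fingers move at their own pace and stop on an object; the grip force is fixed at half the most. Time passes only in rows, so rows that repeat a pose let the fingers close, or fill a call up. It gives the time, the measured TCP pose, the force and the opening at its end, in the units of the state.
- monitor.state(): the state, without advancing time (a new reading comes with each control period).
- vision.grab_frame(name): name is "scene" or "top" or "wrist"; returns a dict with "image" (480x640x3 uint8, red, green, blue), "z_map" (480x640 float32, m along the optical axis (not along the pixel's ray), 0 where there is no reading), "camera_matrix" (3x3 intrinsics, pixels), "rvec" (rotation vector, rad) and "tvec" (3), from world to camera coordinates, as OpenCV has them; the wrist camera has in their place "hand_eye" (4x4, takes a point from camera to tool coordinates, whose origin is the TCP and whose axes are the tool frame's). Camera axes: x right, y down, z forward; pixel columns grow to the right and rows downward; lengths in m; the calibration is good to about 2 mm. A picture is of the moment at which its call begins: read the wrist's pose just before it.
- job.close_job(): hands the job in, once; it reports no verdict.
The state is a dict: "t": time; "joint_pos": joint angles; "joint_vel": joint speeds; "joint_efforts": joint torques, N m; "ee_pos": TCP position; "tool_rot": TCP orientation; "force": force on the tool from outside, world axes, zero at the start; "moment": the same for the moment, N m; "grip_width": finger opening in m.
Only numpy, scipy, OpenCV 4.12 (cv2) and the standard library are available. Lean on these libraries where they do the work, as an engineer would, in place of code of your own. Each camera call takes 0.05 s, during which the arm holds its last target.

## Working session

There is one attempt and no reset: what is moved stays moved. The work goes in short steps, Python scripts to look and compute and a tool call to move; the robot and the scene stay as the last step left them, time stands still between calls to the robot, and variables do not carry over. Pictures are saved under pics/ and viewed, and the job is handed in when it is done.

Besides the shell and the picture viewer there is one more tool, called after "Emit:" in YAML: its name, and indented under it one key for each argument. arm_command: Moves the arm, as the interface text tells. Its arguments: {"type":"object","properties":{"motion":{"type":"array"}},"required":["motion"]}

```bash
mkdir -p pics; ls; cat > h.py <<'E'
import numpy as np, cv2
from plant import monitor, vision, job
def grab(n,fn=None):
    s=monitor.state(); f=vision.grab_frame(n); f['s']=s
    if fn: cv2.imwrite('pics/'+fn,cv2.cvtColor(f['image'],cv2.COLOR_RGB2BGR)); np.savez('pics/'+fn[:-4]+'.npz',**{k:v for k,v in f.items() if k!='s'},ee=s['ee_pos'],q=s['tool_rot'])
    return f
E
python3 - <<'E'
from h import *
print(monitor.state())
for n in ['scene','top','wrist']:
    f=grab(n,n+'0.png'); print(n,f['camera_matrix'],f.get('rvec'),f.get('tvec'),f.get('hand_eye'))
print(monitor.state()['t'])
E
```

```text
pics
{'t': 0.0, 'joint_pos': array([ 1.50409697e+00,  3.59372537e-01,  1.10559006e-02, -3.98332742e-04,
       -1.22409414e+00, -2.88098144e-01]), 'joint_vel': array([ 1.08215427e-03,  6.07132443e-04, -4.21008793e-04, -4.81261200e-05,
       -8.40773556e-05, -6.61413261e-04]), 'joint_efforts': array([-3.45758390e-04, -5.83312440e+01,  2.93439710e+01,  6.93703741e+00,
       -5.66778792e-03,  5.67011611e-06]), 'ee_pos': array([0.23433688, 0.63249415, 0.23036299]), 'tool_rot': array([ 0.40433861, -0.58005208,  0.58077812, -0.4034187 ]), 'force': array([-0.32758085, -0.89365639, -0.03229627]), 'moment': array([-0.00499295, -0.01616562,  0.01297903]), 'grip_width': 0.08562345653197588}
scene [[455.26552401   0.         314.77640651]
 [  0.         455.26552401 237.69975068]
 [  0.           0.           1.        ]] [ 0.70357631  2.64909477 -1.11695736] [ 0.474295   -0.13563782  1.3695772 ] None
top [[512.771494     0.         314.88485435]
 [  0.         512.771494   248.35348774]
 [  0.           0.           1.        ]] [ 2.20614511 -2.16846052  0.07635616] [-0.04423589  0.52906544  1.40865443] None
wrist [[380.15316388   0.         325.30167483]
 [  0.         380.15316388 238.97530354]
 [  0.           0.           1.        ]] None None [[ 9.99999608e-01  1.59784011e-04  8.70749485e-04 -6.12452057e-04]
 [-7.86985207e-04 -2.90018682e-01  9.57020661e-01 -1.43388276e-01]
 [ 4.05450217e-04 -9.57020971e-01 -2.90018443e-01  7.50678450e-02]
 [ 0.00000000e+00  0.00000000e+00  0.00000000e+00  1.00000000e+00]]
0.15
```

View pics/scene0.png

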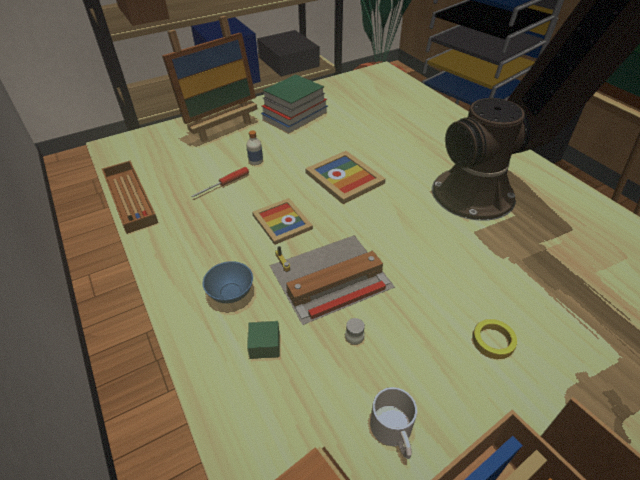

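View pics/top0.png

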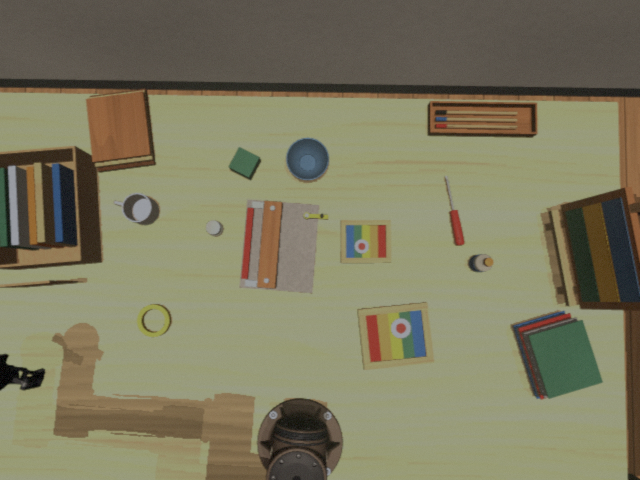

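View pics/wrist0.png

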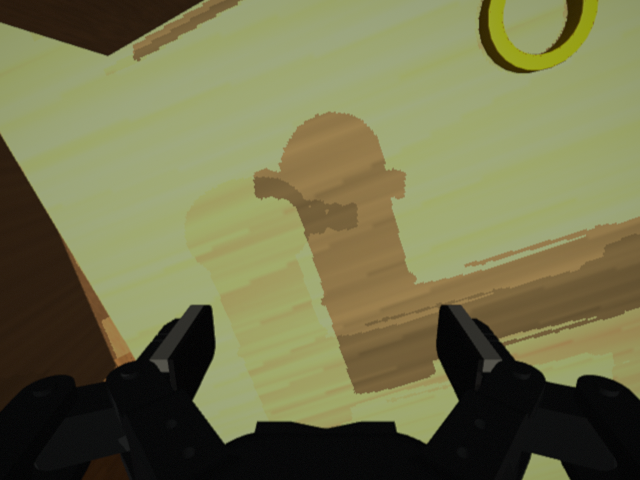

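The pictures show three look-alikes: the small picture at top px (366,242), a larger picture at (397,335) and the easel painting at (600,250). The small one at (366,242) is the target. The jig bar is at (270,245), the red strip at (248,243) and the catch at (316,216). I'll check this in close crops.

```bash
python3 - <<'E'
import cv2
im=cv2.imread('pics/top0.png')
c=im[190:305,230:400]; cv2.imwrite('pics/top0c.png',cv2.resize(c,None,fx=4.7,fy=4.7,interpolation=cv2.INTER_CUBIC))
im=cv2.imread('pics/scene0.png')
c=im[190:325,240:400]; cv2.imwrite('pics/scene0c.png',cv2.resize(c,None,fx=4.4,fy=4.4,interpolation=cv2.INTER_CUBIC))
E
```

```text
(no output)
```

View pics/top0c.png

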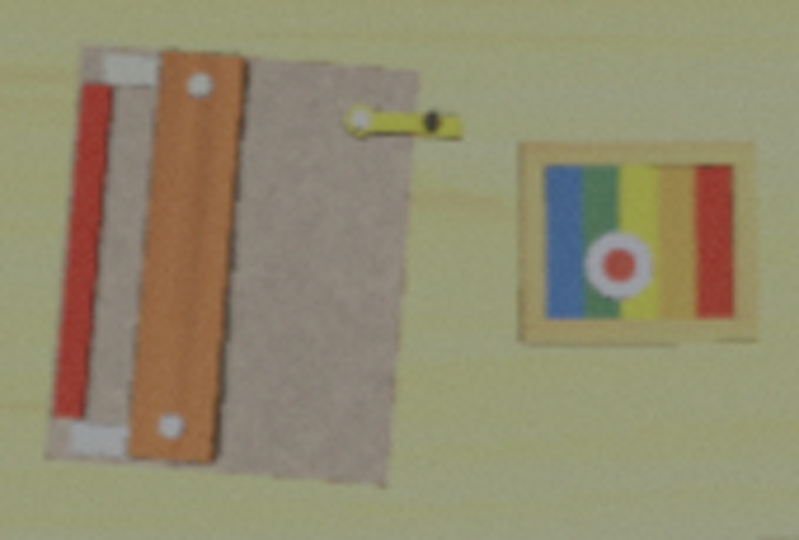

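View pics/scene0c.png

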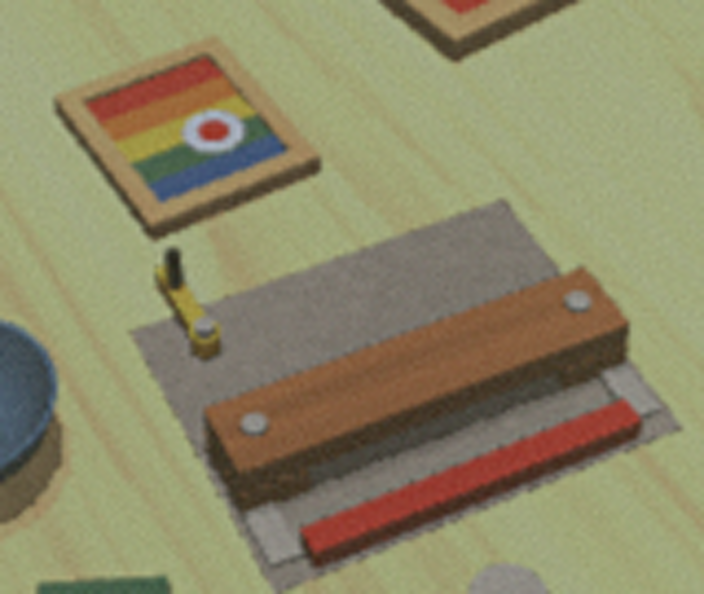

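```bash
cat >> h.py <<'E'
def crop2px(p,s,off): return (np.asarray(p,float)+.5)/s-.5+np.array(off)
def ray(f,uv):
    K=f['camera_matrix']
    if 'rvec' in f:
        R=cv2.Rodrigues(np.asarray(f['rvec']))[0]; t=np.asarray(f['tvec']).ravel()
        o=-R.T@t; M=R.T
    else:
        from scipy.spatial.transform import Rotation as Ro
        T=f['hand_eye']; Rt=Ro.from_quat(f['q']).as_matrix(); o=Rt@T[:3,3]+f['ee']; M=Rt@T[:3,:3]
    d=np.c_[np.atleast_2d(uv),np.ones(len(np.atleast_2d(uv)))]@np.linalg.inv(K).T@M.T
    return o,d
def onz(f,uv,z):
    o,d=ray(f,uv); return o+d*((z-o[2])/d[:,2:3])
def tri(f,a,g,b):
    o,d=ray(f,a); p,e=ray(g,b); out=[]
    for u,v in zip(d,e):
        A=np.c_[u,-v]; x=np.linalg.lstsq(A,p-o,rcond=None)[0]
        P,Q=o+u*x[0],p+v*x[1]; out.append(np.r_[(P+Q)/2,np.linalg.norm(P-Q)])
    return np.array(out)
E
cat > m1.py <<'E'
from h import *
np.set_printoptions(precision=4,suppress=True)
T=dict(np.load('pics/top0.npz')); S=dict(np.load('pics/scene0.npz'))
t=lambda p:crop2px(p,4.7,(230,190)); s=lambda p:crop2px(p,4.4,(240,190))
pt=[(519,142),(757,143),(756,342),(518,343)]; ps=[(155,237),(57,104),(213,40),(320,160)]
print('tri pic',tri(T,t(pt),S,s(ps)))
print('tri bolts,pin,pivot',tri(T,t([(200,84),(171,426),(432,121),(360,121)]),S,s([(255,423),(577,300),(172,250),(205,325)])))
for F,q,fn in((T,t,pt),(S,s,ps)):
    P=onz(F,q(fn),.014); print('pic z14',P[:,:2],P.mean(0), 'angs',[np.degrees(np.arctan2(*(P[a]-P[b])[[1,0]])) for a,b in((0,1),(3,2),(0,3),(1,2))])
P=onz(T,t([(112,85),(85,417)]),.016);print('stop near',P,P.mean(0))
P=onz(T,t([(165,51),(245,56),(213,462),(131,458)]),.039);print('bar',P,P.mean(0))
P=onz(T,t([(200,84),(171,426)]),.042);print('bolts',P,P.mean(0))
P=onz(S,s([(255,423),(577,300)]),.042);print('bolts S',P,P.mean(0))
print('pin',onz(T,t([(432,121)]),.042),'pivot',onz(T,t([(360,121)]),.018))
E
python3 m1.py
```

```text
tri pic [[ 0.6111 -0.1038  0.0032  0.0036]
 [ 0.6131 -0.2469  0.0035  0.0032]
 [ 0.4953 -0.2476  0.0076  0.0012]
 [ 0.492  -0.1056  0.0097  0.0007]]
tri bolts,pin,pivot [[ 0.6385  0.0848  0.04    0.0013]
 [ 0.4386  0.0969  0.0396  0.0004]
 [ 0.6196 -0.0519  0.0418  0.0006]
 [ 0.6216 -0.0093  0.0189  0.0001]]
pic z14 [[ 0.6114 -0.1042]
 [ 0.6132 -0.2461]
 [ 0.4945 -0.2463]
 [ 0.4915 -0.1052]] [ 0.5527 -0.1755  0.014 ] angs [np.float64(90.75571172625918), np.float64(91.22869143829774), np.float64(0.5079963777127414), np.float64(0.11897470262585894)]
pic z14 [[ 0.6136 -0.0927]
 [ 0.6156 -0.2343]
 [ 0.499  -0.2408]
 [ 0.4944 -0.1018]] [ 0.5557 -0.1674  0.014 ] angs [np.float64(90.82247880032047), np.float64(91.87022957719513), np.float64(4.376349633883142), np.float64(3.183008241147546)]
stop near [[0.6411 0.1389 0.016 ]
 [0.4433 0.1499 0.016 ]] [0.5422 0.1444 0.016 ]
bar [[0.6583 0.1056 0.039 ]
 [0.6562 0.0586 0.039 ]
 [0.4184 0.072  0.039 ]
 [0.4199 0.1196 0.039 ]] [0.5382 0.0889 0.039 ]
bolts [[0.6387 0.0843 0.042 ]
 [0.4388 0.0966 0.042 ]] [0.5388 0.0904 0.042 ]
bolts S [[0.6386 0.0867 0.042 ]
 [0.4398 0.0988 0.042 ]] [0.5392 0.0927 0.042 ]
pin [[ 0.6193 -0.0518  0.042 ]] pivot [[ 0.6218 -0.0093  0.018 ]]
```

```bash
python3 - <<'E'
from h import *
from scipy.spatial.transform import Rotation as Ro
np.set_printoptions(precision=4,suppress=True)
print(Ro.from_quat(monitor.state()['tool_rot']).as_matrix())
f=dict(np.load('pics/wrist0.npz')); z=f['z_map']; 
for v in (320,340,360): print(v, z[v,150:215:8], z[v,440:500:8])
# fingertip px to tool coords
T=f['hand_eye'];K=f['camera_matrix']
for (u,v) in [(205,310),(195,310),(445,310),(455,310),(209,350),(442,350)]:
    d=z[v,u]; p=T[:3,:3]@(np.linalg.inv(K)@[u,v,1]*d)+T[:3,3]; print(u,v,d,p)
E
```

```text
[[-0.3475 -0.0003  0.9377]
 [-0.9377 -0.0013 -0.3475]
 [ 0.0013 -1.      0.0001]]
320 [0.4168 0.4172 0.4149 0.1356 0.1258 0.1267 0.1264 0.1354 0.4161] [0.1415 0.1326 0.1268 0.1271 0.1282 0.1348 0.4189 0.4172]
340 [0.4239 0.1226 0.1158 0.116  0.1168 0.1198 0.1272 0.1348 0.1457] [0.1418 0.1328 0.124  0.1179 0.1147 0.1146 0.1221 0.1229]
360 [0.1054 0.1051 0.1075 0.1064 0.1144 0.119  0.1277 0.137  0.4325] [0.1417 0.1331 0.1243 0.1169 0.1115 0.1057 0.106  0.1058]
205 310 0.13422123 [-0.043  -0.0222  0.0121]
195 310 0.13338365 [-0.0462 -0.0229  0.0125]
445 310 0.13524881 [ 0.0421 -0.0213  0.0117]
455 310 0.13447073 [ 0.0454 -0.022   0.012 ]
209 350 0.13948472 [-0.0432 -0.0217 -0.0044]
442 350 0.13934973 [ 0.0423 -0.0219 -0.0043]
```

Emit:
arm_command:
  motion:
    - [8.54,[1.7,-3.35,0],[0,0,0.03]]
    - [8.54,[3.4,-6.7,0],[0,0,0.06]]
    - [8.54,[5.1,-10.05,0],[0,0,0.09]]
    - [8.54,[6.8,-13.4,0],[0,0,0.12]]
    - [8.54,[8.5,-16.75,0],[0,0,0.15]]
    - [8.54,[10.2,-20.1,0],[0,0,0.18]]
    - [8.54,[11.9,-23.45,0],[0,0,0.21]]
    - [8.54,[13.6,-26.8,0],[0,0,0.24]]
    - [8.54,[15.3,-30.15,0],[0,0,0.27]]
    - [8.54,[17,-33.5,0],[0,0,0.294]]

```text
t: 0.98
ee_pos: [0.4048, 0.2961, 0.2314]
tool_rot: [-0.485, 0.515, -0.514, 0.485]
force: [1.5, 0.3, 1.1]
grip_width: 0.0855
```

Emit:
arm_command:
  motion:
    - [8.54,[1.7,-3.35,0],[0,0,0]]
    - [8.54,[3.4,-6.7,0],[0,0,0]]
    - [8.54,[5.1,-10.05,0],[0,0,0]]
    - [8.54,[6.8,-13.4,0],[0,0,0]]
    - [8.54,[8.5,-16.75,0],[0,0,0]]
    - [8.54,[10.2,-20.1,0],[0,0,0]]
    - [8.54,[11.9,-23.45,0],[0,0,0]]
    - [8.54,[13.6,-26.8,0],[0,0,0]]
    - [8.54,[15.3,-30.15,0],[0,0,0]]
    - [8.54,[17,-33.5,0],[0,0,0]]

```text
t: 1.82
ee_pos: [0.5749, -0.0389, 0.2312]
tool_rot: [-0.485, 0.515, -0.515, 0.485]
force: [1.0, 0.4, 0.5]
grip_width: 0.0854
```

```bash
python3 - <<'E'
from h import *
from scipy.spatial.transform import Rotation as Ro
np.set_printoptions(precision=4,suppress=True)
f=grab('wrist','w1.png'); s=f['s']
R=Ro.from_quat(s['tool_rot']).as_matrix(); print(s['t'],s['ee_pos'],s['joint_pos'],s['force'],np.degrees(np.arctan2(R[1,0],R[0,0])),s['grip_width'],R[:,1])
z=f['z_map'];T=f['hand_eye'];K=f['camera_matrix']
vv,uu=np.nonzero((z<.22)&(z>0)); d=z[vv,uu]
P=(np.c_[uu,vv,np.ones(len(uu))]@np.linalg.inv(K).T*d[:,None])@T[:3,:3].T+T[:3,3]
for side in(-1,1):
    Q=P[(P[:,0]*side>0.03)]; print(side,np.percentile(Q[:,1],[95,99,99.9]), Q[Q[:,1]>-.03].min(0),Q[Q[:,1]>-.03].max(0))
E
```

```text
1.8167 [ 0.5749 -0.0389  0.2312] [ 0.2716  0.1974 -0.2112 -0.0001 -1.1623  1.2384] [0.9631 0.4068 0.4833] -93.48460941655708 0.08544529965426874 [-0.0001  0.0001 -1.    ]
-1 [-0.0279 -0.0184 -0.0145] [-0.0565 -0.03   -0.0099] [-0.0421 -0.0129  0.013 ]
1 [-0.0274 -0.0182 -0.0145] [ 0.0419 -0.03   -0.0102] [ 0.0563 -0.0129  0.0134]
```

View pics/w1.png

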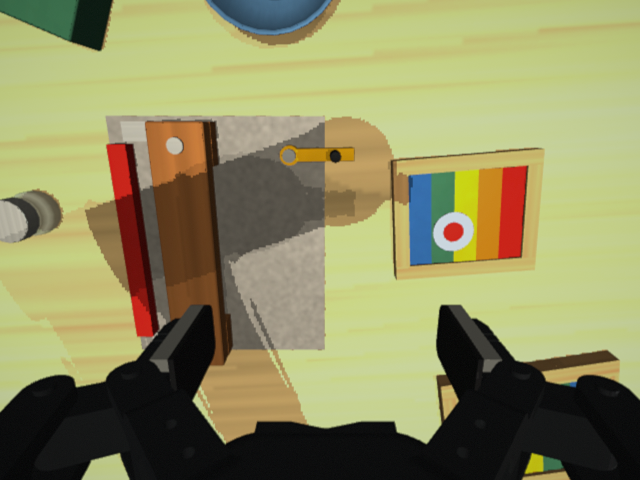

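```bash
python3 - <<'E'
import cv2
im=cv2.imread('pics/w1.png')
cv2.imwrite('pics/w1c.png',cv2.resize(im[135:295,375:565],None,fx=3.7,fy=3.7,interpolation=cv2.INTER_CUBIC))
cv2.imwrite('pics/w1d.png',cv2.resize(im[110:270,95:365],None,fx=2.9,fy=2.9,interpolation=cv2.INTER_CUBIC))
E
```

```text
(no output)
```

View pics/w1c.png

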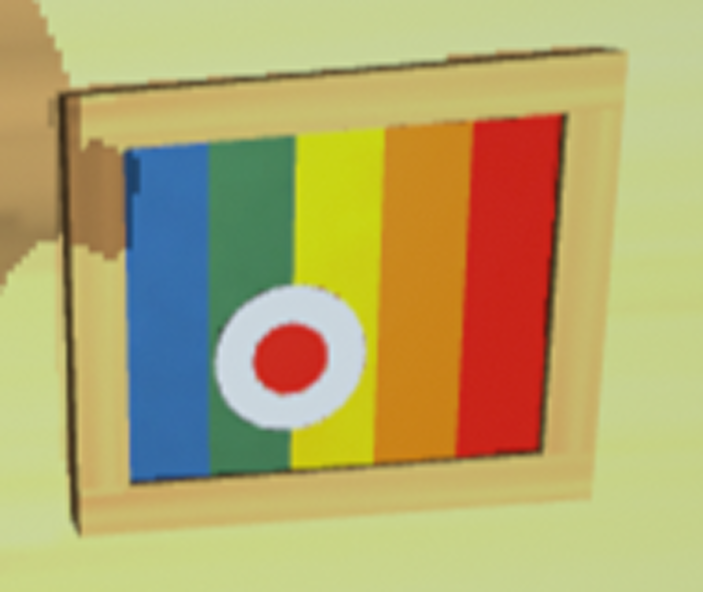

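View pics/w1d.png

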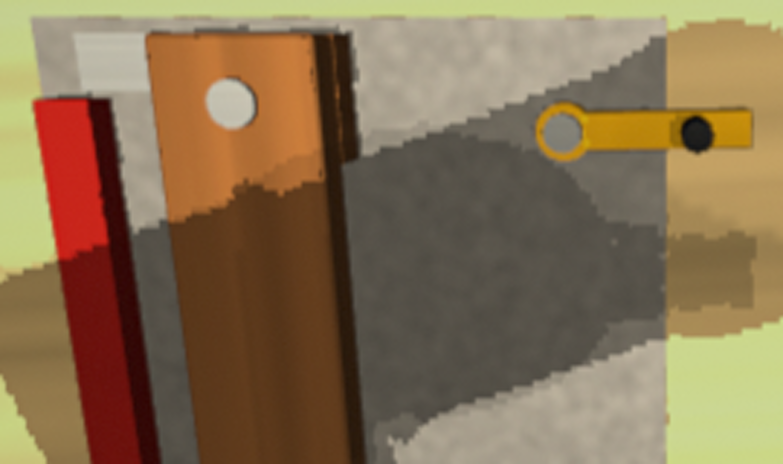

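```bash
cat >> h.py <<'E'
JO=np.array([.539,.0905]); JX=np.array([.0615,.9981]); JY=np.array([-.9981,.0615])
def tojig(P): d=np.atleast_2d(P)[:,:2]-JO; return np.c_[d@JX,d@JY]
def toworld(x,y): return JO+x*JX+y*JY
E
python3 - <<'E'
from h import *
np.set_printoptions(precision=4,suppress=True)
W=dict(np.load('pics/w1.npz')); T=dict(np.load('pics/top0.npz'))
a=crop2px([(66,97),(624,52),(591,497),(79,534)],3.7,(375,135)); b=lambda p: crop2px(p,2.9,(95,110))
t=lambda p:crop2px(p,4.7,(230,190))
P=onz(W,a,.014); print(P, P.mean(0)); j=tojig(P); print(j,j.mean(0),[np.degrees(np.arctan2(*(j[m]-j[n])[::-1])) for m,n in((0,1),(3,2))])
print('tri z pic',tri(W,a,T,t([(519,142),(757,143),(756,342),(518,343)])))
for z,p in ((.042,(231,103)),(.018,(562,132)),(.042,(697,133))):
    q=onz(W,b([p]),z); print(q,tojig(q))
print(tri(W,b([(231,103),(562,132),(697,133)]),T,t([(200,84),(360,121),(432,121)])))
q=onz(W,b([(110,100),(155,462)]),.016);print('stop',q,tojig(q))
E
```

```text
[[ 0.613  -0.1041  0.014 ]
 [ 0.6156 -0.2434  0.014 ]
 [ 0.4961 -0.247   0.014 ]
 [ 0.4936 -0.1066  0.014 ]] [ 0.5546 -0.1753  0.014 ]
[[-0.1897 -0.0858]
 [-0.3286 -0.097 ]
 [-0.3395  0.0221]
 [-0.1995  0.0331]] [-0.2643 -0.0319] [np.float64(4.614423259839303), np.float64(4.525962934076927)]
tri z pic [[ 0.6122 -0.1048  0.0082  0.0007]
 [ 0.6146 -0.2474  0.0064  0.0008]
 [ 0.4951 -0.2471  0.0127  0.0015]
 [ 0.4919 -0.1063  0.0104  0.0018]]
[[0.6402 0.0857 0.042 ]] [[ 0.0014 -0.1013]]
[[ 0.6243 -0.0081  0.018 ]] [[-0.0931 -0.0912]]
[[ 0.6233 -0.0502  0.042 ]] [[-0.1353 -0.0928]]
[[ 0.6394  0.0847  0.0431  0.0019]
 [ 0.6233 -0.0082  0.0094  0.002 ]
 [ 0.6218 -0.0513  0.023   0.0014]]
stop [[0.6427 0.1338 0.016 ]
 [0.5206 0.1435 0.016 ]] [[ 0.0496 -0.1008]
 [ 0.0518  0.0216]]
```

Emit:
arm_command:
  motion:
    - [8.54,[1.6,-2.9,0],[0,0,0]]
    - [8.54,[3.2,-5.8,0],[0,0,0]]
    - [8.54,[4.8,-8.7,0],[0,0,0]]
    - [8.54,[6.4,-11.6,0],[0,0,0]]
    - [8.54,[7.8,-14.2,0],[0,0,0]]
    - [8.54,[7.8,-14.2,-4],[0,0,0]]
    - [8.54,[7.8,-14.2,-8],[0,0,0]]
    - [8.54,[7.8,-14.2,-12],[0,0,0]]
    - [8.54,[7.8,-14.2,-16],[0,0,0]]
    - [8.54,[7.8,-14.2,-20],[0,0,0]]

```text
t: 2.7
ee_pos: [0.6521, -0.1792, 0.0295]
tool_rot: [0.484, -0.515, 0.515, -0.485]
force: [1.3, -0.2, -0.3]
grip_width: 0.0854
```

Emit:
arm_command:
  motion:
    - [8.54,[0,0,-1],[0,0,0]]
    - [8.54,[0,0,-1.6],[0,0,0]]
    - [8.54,[0,0,-2.1],[0,0,0]]
    - [8.54,[0,0,-2.6],[0,0,0]]
    - [8.54,[0,0,-3],[0,0,0]]
    - [8.54,[0,0,-3.2],[0,0,0]]
    - [8.54,[0,0,-3.4],[0,0,0]]
    - [8.54,[0,0,-3.6],[0,0,0]]
    - [8.54,[0,0,-3.6],[0,0,0]]
    - [8.54,[0,0,-3.6],[0,0,0]]

```text
t: 3.53
ee_pos: [0.6526, -0.1791, -0.0044]
tool_rot: [0.484, -0.515, 0.515, -0.485]
force: [0.2, 1.0, -0.8]
grip_width: 0.0851
```

```bash
python3 - <<'E'
from h import *
np.set_printoptions(precision=4,suppress=True)
f=grab('wrist','w2.png'); print(f['s']['t'],f['s']['ee_pos'],f['s']['force'],tojig(f['s']['ee_pos']))
E
```

```text
3.5333 [ 0.6526 -0.1791 -0.0044] [ 0.1627  1.0387 -0.8263] [[-0.2621 -0.13  ]]
```

View pics/w2.png

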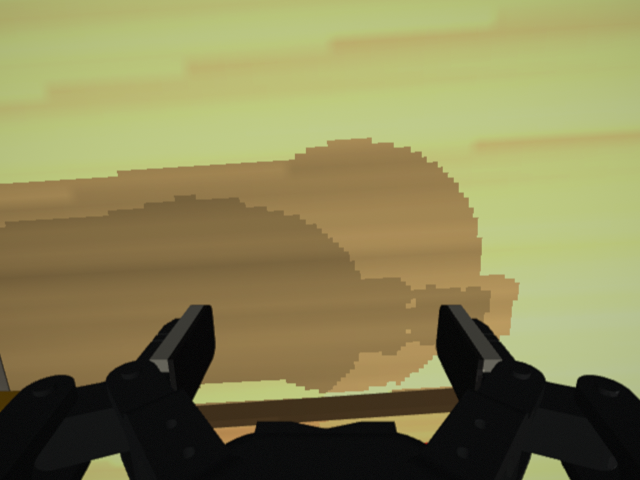

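Emit:
arm_command:
  motion:
    - [8.54,[0,0,-0.3],[0,0,0]]
    - [8.54,[-0.4,0.02,-0.3],[0,0,0]]
    - [8.54,[-0.8,0.05,-0.3],[0,0,0]]
    - [8.54,[-1.2,0.07,-0.3],[0,0,0]]
    - [8.54,[-1.6,0.1,-0.3],[0,0,0]]
    - [8.54,[-2.0,0.12,-0.3],[0,0,0]]
    - [8.54,[-2.4,0.15,-0.3],[0,0,0]]
    - [8.54,[-2.8,0.17,-0.3],[0,0,0]]
    - [8.54,[-3.2,0.2,-0.3],[0,0,0]]
    - [8.54,[-3.6,0.22,-0.3],[0,0,0]]

```text
t: 4.42
ee_pos: [0.6164, -0.1769, -0.0076]
tool_rot: [0.484, -0.515, 0.515, -0.485]
force: [1.7, -0.2, -0.9]
grip_width: 0.0848
```

Emit:
arm_command:
  motion:
    - [8.54,[-0.3,0.02,0],[0,0,0]]
    - [8.54,[-0.6,0.04,0],[0,0,0]]
    - [8.54,[-0.9,0.06,0],[0,0,0]]
    - [8.54,[-1.2,0.07,0],[0,0,0]]
    - [8.54,[-1.5,0.09,0],[0,0,0]]
    - [8.54,[-1.8,0.11,0],[0,0,0]]
    - [8.54,[-2.05,0.13,0],[0,0,0]]
    - [8.54,[-2.2,0.14,0],[0,0,0]]
    - [8.54,[-2.3,0.14,0],[0,0,0]]
    - [8.54,[-2.3,0.14,0],[0,0,0]]

```text
t: 5.25
ee_pos: [0.5933, -0.1755, -0.0076]
tool_rot: [-0.485, 0.515, -0.515, 0.485]
force: [1.6, -0.4, 1.0]
grip_width: 0.0853
```

```bash
python3 - <<'E'
from h import *
np.set_printoptions(precision=4,suppress=True)
f=grab('wrist','w3.png'); print(f['s']['t'],f['s']['ee_pos'],f['s']['force'],tojig(f['s']['ee_pos']))
g=grab('top','top3.png')
im=cv2.imread('pics/top3.png'); cv2.imwrite('pics/top3c.png',cv2.resize(im[190:305,230:400],None,fx=4.7,fy=4.7,interpolation=cv2.INTER_CUBIC))
E
```

```text
5.25 [ 0.5933 -0.1755 -0.0076] [ 1.6029 -0.3921  1.0385] [[-0.2621 -0.0706]]
```

View pics/top3c.png

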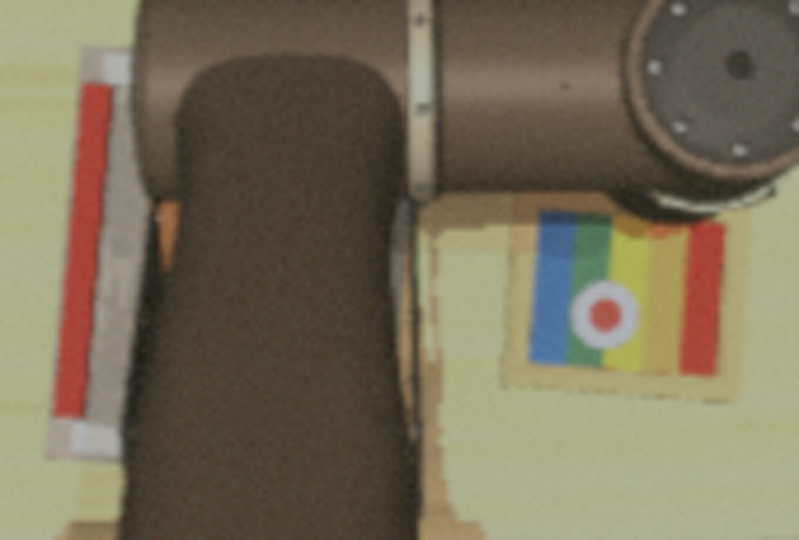

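View pics/w3.png

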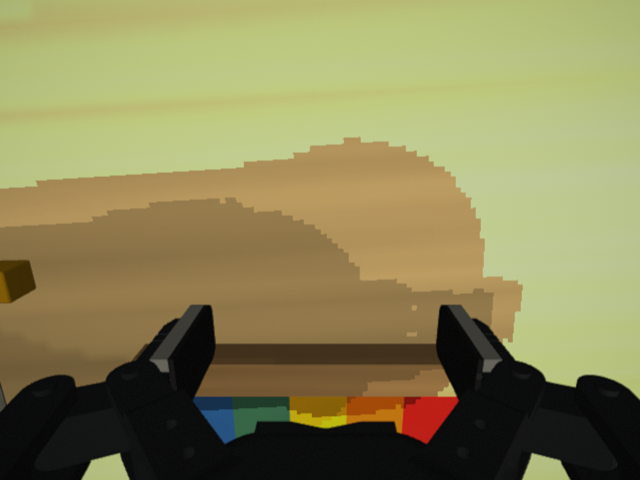

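Emit:
arm_command:
  motion:
    - [8.54,[1.0,-0.06,0],[0,0,0]]
    - [8.54,[1.5,-0.1,3.5],[0,0,0]]
    - [8.54,[1.5,-0.1,7.5],[0,0,-0.12]]
    - [8.54,[0.0,-1.5,10.5],[0,0,-0.24]]
    - [8.54,[-1.5,-3,12.8],[0,0,-0.36]]
    - [8.54,[-3,-4.5,12.8],[0,0,-0.48]]
    - [8.54,[-4.5,-6.5,12.8],[0,0,-0.6]]
    - [8.54,[-6,-8.5,12.8],[0,0,-0.72]]
    - [8.54,[-7,-10,12.8],[0,0,-0.84]]
    - [8.54,[-7.7,-10.8,12.8],[0,0,-0.96]]

```text
t: 6.18
ee_pos: [0.5154, -0.285, 0.1202]
tool_rot: [-0.19, 0.681, -0.681, 0.189]
force: [-0.1, -0.0, -1.1]
grip_width: 0.0854
```

Emit:
arm_command:
  motion:
    - [8.54,[0,0,0],[0,0,-0.12]]
    - [8.54,[0,0,0],[0,0,-0.24]]
    - [8.54,[0,0,0],[0,0,-0.36]]
    - [8.54,[0,0,0],[0,0,-0.48]]
    - [8.54,[0,0,0],[0,0,-0.58]]
    - [8.54,[0,0,0],[0,0,-0.611]]
    - [8.54,[0,0,0],[0,0,-0.611]]
    - [8.54,[0,0,0],[0,0,-0.611]]
    - [8.54,[0,0,0],[0,0,-0.611]]
    - [8.54,[0,0,0],[0,0,-0.611]]

```text
t: 7.02
ee_pos: [0.5166, -0.2835, 0.1202]
tool_rot: [0.021, 0.707, -0.707, -0.021]
force: [0.1, 0.3, -0.3]
grip_width: 0.0853
```

```bash
python3 - <<'E'
from h import *
from scipy.spatial.transform import Rotation as Ro
np.set_printoptions(precision=4,suppress=True)
f=grab('wrist','w4.png'); s=f['s'];R=Ro.from_quat(s['tool_rot']).as_matrix(); print(s['t'],s['ee_pos'],s['force'],tojig(s['ee_pos']),np.degrees(np.arctan2(R[1,0],R[0,0])),s['joint_pos'])
g=grab('top','top4.png')
im=cv2.imread('pics/top4.png'); cv2.imwrite('pics/top4c.png',cv2.resize(im[190:305,230:400],None,fx=4.7,fy=4.7,interpolation=cv2.INTER_CUBIC))
E
```

```text
7.0167 [ 0.5166 -0.2835  0.1202] [ 0.1206  0.2709 -0.3401] [[-0.3747 -0.0006]] 176.5629018234893 [-0.1704  0.3141 -0.3276 -0.     -0.9295  0.1104]
```

View pics/top4c.png

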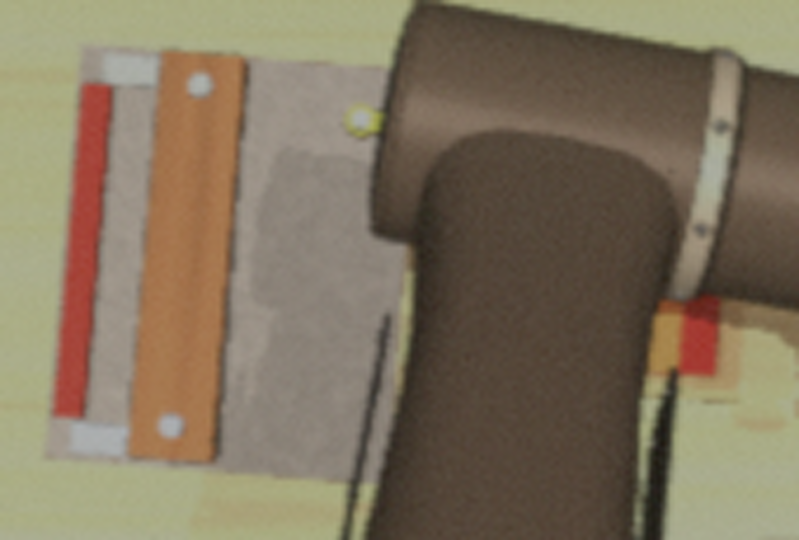

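View pics/w4.png

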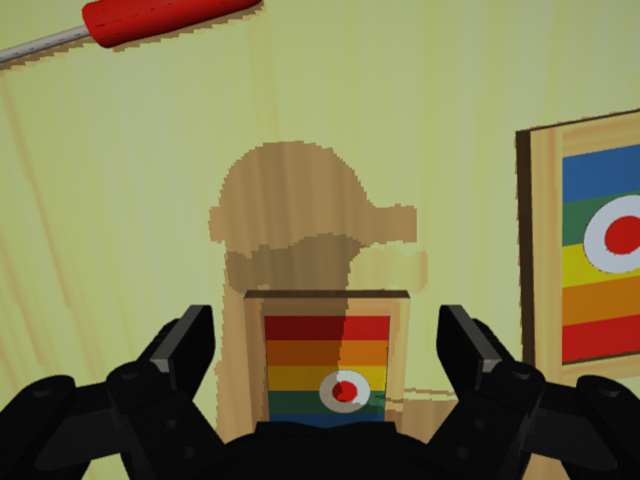

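```bash
python3 - <<'E'
from h import *
np.set_printoptions(precision=4,suppress=True)
W=dict(np.load('pics/w4.npz'))
print(tojig(onz(W,[(246,298),(408.5,298)],.014)), onz(W,[(246,291.5),(409,291.5)],0.0),'base', tojig(onz(W,[(246,291.5),(409,291.5)],0.0)))
im=cv2.imread('pics/w4.png'); cv2.imwrite('pics/w4c.png',cv2.resize(im[275:345,215:435],None,fx=3.6,fy=3.6,interpolation=cv2.INTER_CUBIC))
E
```

```text
[[-0.3284 -0.0587]
 [-0.3286  0.0582]] [[ 0.5804 -0.2397  0.    ]
 [ 0.4574 -0.2324  0.    ]] base [[-0.3271 -0.0616]
 [-0.3273  0.0616]]
```

View pics/w4c.png

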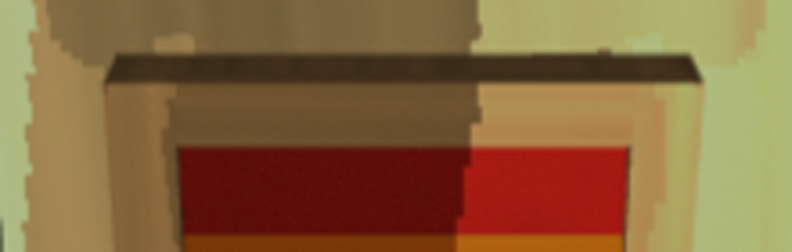

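```bash
python3 - <<'E'
from h import *
np.set_printoptions(precision=4,suppress=True)
f=dict(np.load('pics/w2.npz'));z=f['z_map'];T=f['hand_eye'];K=f['camera_matrix']
vv,uu=np.nonzero((z<.155)&(z>0)); d=z[vv,uu]
P=(np.c_[uu,vv,np.ones(len(uu))]@np.linalg.inv(K).T*d[:,None])@T[:3,:3].T+T[:3,3]
for lo in np.arange(-.1,-.01,.01):
    Q=P[(P[:,1]>lo)&(P[:,1]<=lo+.01)]; print(round(lo,3),len(Q), Q.min(0)if len(Q) else'',Q.max(0) if len(Q) else '')
E
```

```text
-0.1 4456 [-0.0587 -0.0973  0.0136] [ 0.0317 -0.09    0.0226]
-0.09 16832 [-0.0674 -0.09    0.0026] [ 0.0647 -0.08    0.0199]
-0.08 12900 [-0.0744 -0.08   -0.0097] [ 0.0724 -0.07    0.0202]
-0.07 14698 [-0.0753 -0.07   -0.0116] [ 0.0746 -0.06    0.0159]
-0.06 2679 [-0.0712 -0.06    0.0018] [ 0.0723 -0.05    0.0157]
-0.05 2459 [-0.057  -0.05   -0.0101] [ 0.0563 -0.04    0.0135]
-0.04 2447 [-0.0566 -0.04   -0.0102] [ 0.057  -0.03    0.0134]
-0.03 2028 [-0.1271 -0.03   -0.0476] [ 0.0567 -0.02    0.0133]
-0.02 3894 [-0.132 -0.02  -0.049] [ 0.053  -0.0131  0.0129]
```

Emit:
arm_command:
  motion:
    - [8.54,[0,0,-3.5],[0,0,0]]
    - [8.54,[0,0,-7],[0,0,0]]
    - [8.54,[0,0,-9.5],[0,0,0]]
    - [8.54,[0,0,-11],[0,0,0]]
    - [8.54,[0,0,-12],[0,0,0]]
    - [8.54,[0,0,-12.5],[0,0,0]]
    - [8.54,[0,0,-12.75],[0,0,0]]
    - [8.54,[0,0,-12.75],[0,0,0]]
    - [8.54,[0,0,-12.75],[0,0,0]]
    - [8.54,[0,0,-12.75],[0,0,0]]

```text
t: 7.95
ee_pos: [0.5173, -0.2836, -0.006]
tool_rot: [-0.022, -0.707, 0.707, 0.021]
force: [1.0, 0.9, 0.4]
grip_width: 0.0855
```

Emit:
arm_command:
  motion:
    - [8.54,[0.05,0.8,0],[0,0,0]]
    - [8.54,[0.1,1.6,0],[0,0,0]]
    - [8.54,[0.15,2.4,0],[0,0,0]]
    - [8.54,[0.2,3.2,0],[0,0,0]]
    - [8.54,[0.24,3.9,0],[0,0,0]]
    - [8.54,[0.28,4.6,0],[0,0,0]]
    - [8.54,[0.33,5.4,0],[0,0,0]]
    - [8.54,[0.39,6.3,0],[0,0,0]]
    - [8.54,[0.44,7.2,0],[0,0,0]]
    - [8.54,[0.49,8.0,0],[0,0,0]]

```text
t: 8.78
ee_pos: [0.5215, -0.2025, -0.0071]
tool_rot: [-0.022, -0.707, 0.707, 0.022]
force: [-0.5, -1.4, 0.9]
grip_width: 0.0855
```

Emit:
arm_command:
  motion:
    - [8.54,[0.05,0.8,0],[0,0,0]]
    - [8.54,[0.1,1.6,0],[0,0,0]]
    - [8.54,[0.15,2.4,0],[0,0,0]]
    - [8.54,[0.2,3.2,0],[0,0,0]]
    - [8.54,[0.25,4.0,0],[0,0,0]]
    - [8.54,[0.29,4.8,0],[0,0,0]]
    - [8.54,[0.34,5.6,0],[0,0,0]]
    - [8.54,[0.39,6.4,0],[0,0,0]]
    - [8.54,[0.44,7.2,0],[0,0,0]]
    - [8.54,[0.49,8.0,0],[0,0,0]]

```text
t: 9.62
ee_pos: [0.5263, -0.1227, -0.0072]
tool_rot: [0.022, 0.707, -0.707, -0.022]
force: [-0.4, -1.8, 1.0]
grip_width: 0.0854
```

```bash
python3 - <<'E'
from h import *
np.set_printoptions(precision=4,suppress=True)
f=grab('wrist','w5.png'); s=f['s']; print(s['t'],s['ee_pos'],s['force'],tojig(s['ee_pos']))
g=grab('scene','s5.png')
im=cv2.imread('pics/s5.png'); cv2.imwrite('pics/s5c.png',cv2.resize(im[190:325,240:400],None,fx=4.4,fy=4.4,interpolation=cv2.INTER_CUBIC))
E
```

```text
9.6167 [ 0.5263 -0.1227 -0.0072] [-0.4251 -1.8046  0.9763] [[-0.2136 -0.0004]]
```

View pics/s5c.png

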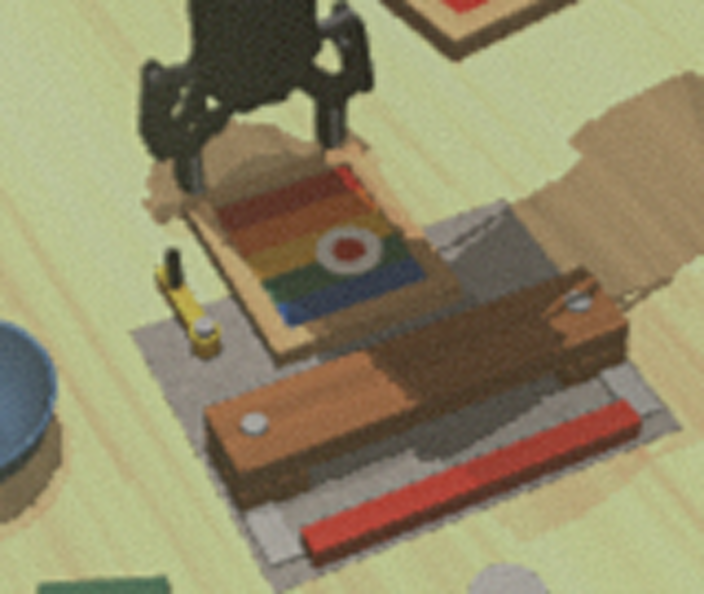

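View pics/w5.png

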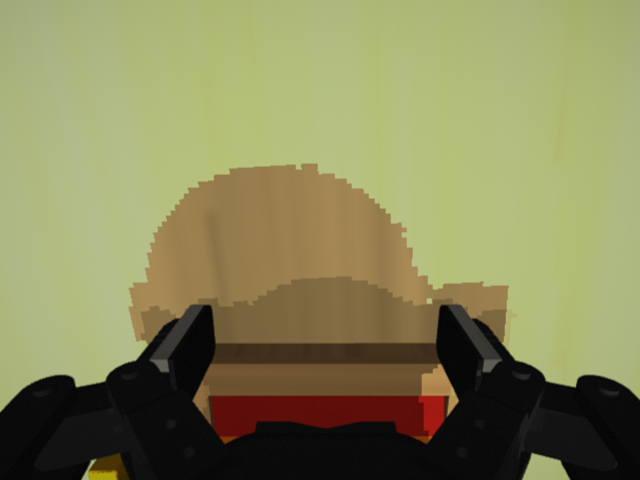

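Emit:
arm_command:
  motion:
    - [8.54,[0.05,0.8,0],[0,0,0]]
    - [8.54,[0.1,1.6,0],[0,0,0]]
    - [8.54,[0.15,2.4,0],[0,0,0]]
    - [8.54,[0.2,3.2,0],[0,0,0]]
    - [8.54,[0.25,4.0,0],[0,0,0]]
    - [8.54,[0.29,4.8,0],[0,0,0]]
    - [8.54,[0.34,5.6,0],[0,0,0]]
    - [8.54,[0.39,6.4,0],[0,0,0]]
    - [8.54,[0.44,7.2,0],[0,0,0]]
    - [8.54,[0.49,8.0,0],[0,0,0]]

```text
t: 10.55
ee_pos: [0.5312, -0.0426, -0.0072]
tool_rot: [-0.021, -0.707, 0.707, 0.022]
force: [0.3, -0.7, -1.0]
grip_width: 0.0856
```

Emit:
arm_command:
  motion:
    - [8.54,[0.03,0.5,0],[0,0,0]]
    - [8.54,[0.06,1.0,0],[0,0,0]]
    - [8.54,[0.09,1.4,0],[0,0,0]]
    - [8.54,[0.11,1.8,0],[0,0,0]]
    - [8.54,[0.13,2.1,0],[0,0,0]]
    - [8.54,[0.15,2.4,0],[0,0,0]]
    - [8.54,[0.16,2.6,0],[0,0,0]]
    - [8.54,[0.17,2.7,0],[0,0,0]]
    - [8.54,[0.17,2.75,0],[0,0,0]]
    - [8.54,[0.17,2.75,0],[0,0,0]]

```text
t: 11.38
ee_pos: [0.533, -0.0159, -0.0072]
tool_rot: [0.022, 0.707, -0.707, -0.021]
force: [-0.0, -0.8, 0.1]
grip_width: 0.0853
```

```bash
python3 - <<'E'
from h import *
np.set_printoptions(precision=4,suppress=True)
s=monitor.state(); print(s['t'],s['ee_pos'],s['force'],tojig(s['ee_pos']))
g=grab('scene','s6.png')
im=cv2.imread('pics/s6.png'); cv2.imwrite('pics/s6c.png',cv2.resize(im[190:325,240:400],None,fx=4.4,fy=4.4,interpolation=cv2.INTER_CUBIC))
E
```

```text
11.3833 [ 0.533  -0.0159 -0.0072] [-0.0179 -0.7605  0.0839] [[-0.1066 -0.0005]]
```

View pics/s6c.png

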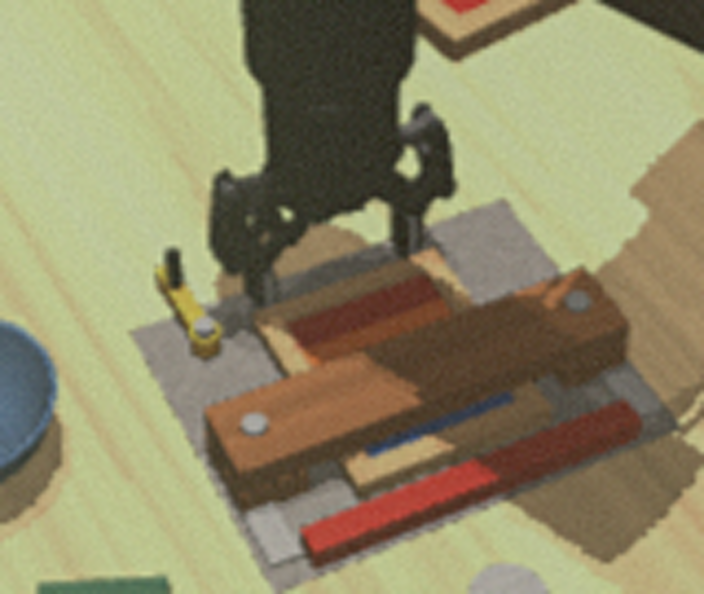

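The picture is under the bar and square, with about 10 mm still to go. I'll creep forward and watch the force.

Emit:
arm_command:
  motion:
    - [8.54,[0.01,0.1,0],[0,0,0]]
    - [8.54,[0.01,0.2,0],[0,0,0]]
    - [8.54,[0.02,0.3,0],[0,0,0]]
    - [8.54,[0.02,0.4,0],[0,0,0]]
    - [8.54,[0.03,0.5,0],[0,0,0]]
    - [8.54,[0.04,0.6,0],[0,0,0]]
    - [8.54,[0.04,0.7,0],[0,0,0]]
    - [8.54,[0.05,0.8,0],[0,0,0]]
    - [8.54,[0.05,0.85,0],[0,0,0]]
    - [8.54,[0.05,0.85,0],[0,0,0]]

```text
t: 12.27
ee_pos: [0.5335, -0.0073, -0.0072]
tool_rot: [0.022, 0.707, -0.707, -0.021]
force: [0.3, -0.0, -0.3]
grip_width: 0.0848
```

Emit:
arm_command:
  motion:
    - [8.54,[0,0.03,0],[0,0,0]]
    - [8.54,[0,0.06,0],[0,0,0]]
    - [8.54,[0.01,0.09,0],[0,0,0]]
    - [8.54,[0.01,0.12,0],[0,0,0]]
    - [8.54,[0.01,0.15,0],[0,0,0]]
    - [8.54,[0.01,0.18,0],[0,0,0]]
    - [8.54,[0.01,0.2,0],[0,0,0]]
    - [8.54,[0.01,0.2,0],[0,0,0]]
    - [8.54,[0.01,0.2,0],[0,0,0]]
    - [8.54,[0.01,0.2,0],[0,0,0]]

```text
t: 13.1
ee_pos: [0.5335, -0.0054, -0.0072]
tool_rot: [0.022, 0.707, -0.707, -0.022]
force: [0.1, -1.3, 0.6]
grip_width: 0.0854
```

```bash
python3 - <<'E'
from h import *
np.set_printoptions(precision=4,suppress=True)
s=monitor.state(); print(s['t'],s['ee_pos'],s['force'],tojig(s['ee_pos']))
for n in('top','scene'):
  g=grab(n,n+'7.png')
im=cv2.imread('pics/scene7.png'); a=cv2.resize(im[250:330,280:400],None,fx=6,fy=6,interpolation=cv2.INTER_CUBIC); cv2.imwrite('pics/s7c.png',a)
im=cv2.imread('pics/top7.png'); cv2.imwrite('pics/top7c.png',cv2.resize(im[190:305,230:400],None,fx=4.7,fy=4.7,interpolation=cv2.INTER_CUBIC))
E
```

```text
13.1 [ 0.5335 -0.0054 -0.0072] [ 0.142  -1.3039  0.6113] [[-0.0961 -0.0004]]
```

View pics/s7c.png

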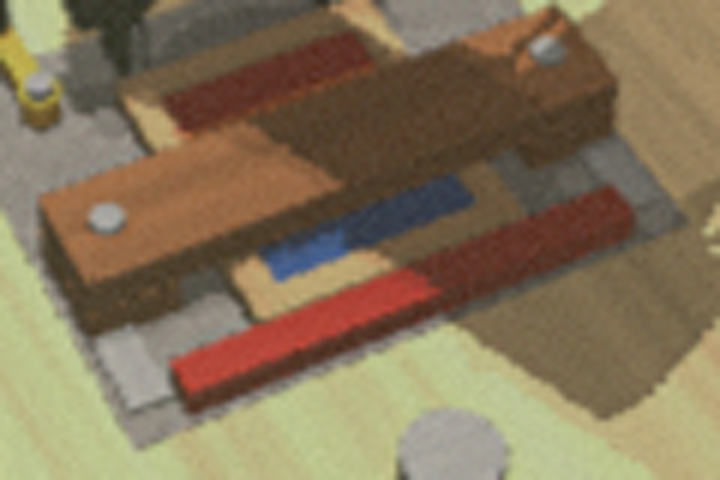

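View pics/top7c.png

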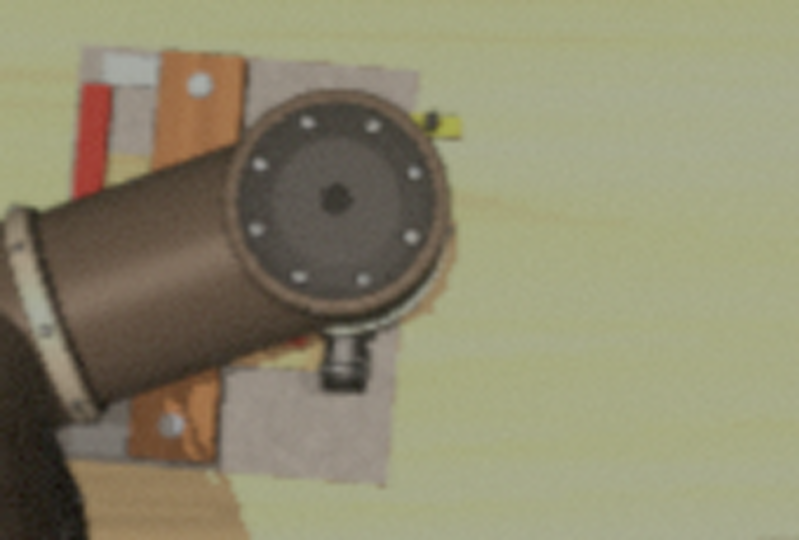

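Emit:
arm_command:
  motion:
    - [8.54,[0,0.03,0],[0,0,0]]
    - [8.54,[0,0.05,0],[0,0,0]]
    - [8.54,[0.01,0.08,0],[0,0,0]]
    - [8.54,[0.01,0.1,0],[0,0,0]]
    - [8.54,[0.01,0.12,0],[0,0,0]]
    - [8.54,[0.01,0.14,0],[0,0,0]]
    - [8.54,[0.01,0.15,0],[0,0,0]]
    - [8.54,[0.01,0.15,0],[0,0,0]]
    - [8.54,[0.01,0.15,0],[0,0,0]]
    - [8.54,[0.01,0.15,0],[0,0,0]]

```text
t: 14.03
ee_pos: [0.5336, -0.0039, -0.0072]
tool_rot: [0.022, 0.707, -0.707, -0.022]
force: [0.1, -0.2, 0.6]
grip_width: 0.0852
```

Emit:
arm_command:
  motion:
    - [8.54,[0,0.03,0],[0,0,0]]
    - [8.54,[0,0.05,0],[0,0,0]]
    - [8.54,[0.01,0.08,0],[0,0,0]]
    - [8.54,[0.01,0.1,0],[0,0,0]]
    - [8.54,[0.01,0.12,0],[0,0,0]]
    - [8.54,[0.01,0.14,0],[0,0,0]]
    - [8.54,[0.01,0.15,0],[0,0,0]]
    - [8.54,[0.01,0.15,0],[0,0,0]]
    - [8.54,[0.01,0.15,0],[0,0,0]]
    - [8.54,[0.01,0.15,0],[0,0,0]]

```text
t: 14.87
ee_pos: [0.5334, -0.0035, -0.0072]
tool_rot: [-0.022, -0.706, 0.707, 0.022]
force: [0.9, -9.2, 1.7]
grip_width: 0.0853
```

```bash
python3 - <<'E'
from h import *
np.set_printoptions(precision=4,suppress=True)
s=monitor.state(); print(s['t'],s['ee_pos'],s['force'],tojig(s['ee_pos']))
g=grab('scene','scene8.png');g=grab('wrist','w8.png')
im=cv2.imread('pics/scene8.png'); a=cv2.resize(im[270:330,285:395],None,fx=7,fy=7,interpolation=cv2.INTER_CUBIC); cv2.imwrite('pics/s8c.png',a)
E
```

```text
14.8667 [ 0.5334 -0.0035 -0.0072] [ 0.8506 -9.2425  1.6695] [[-0.0942 -0.0002]]
```

View pics/s8c.png

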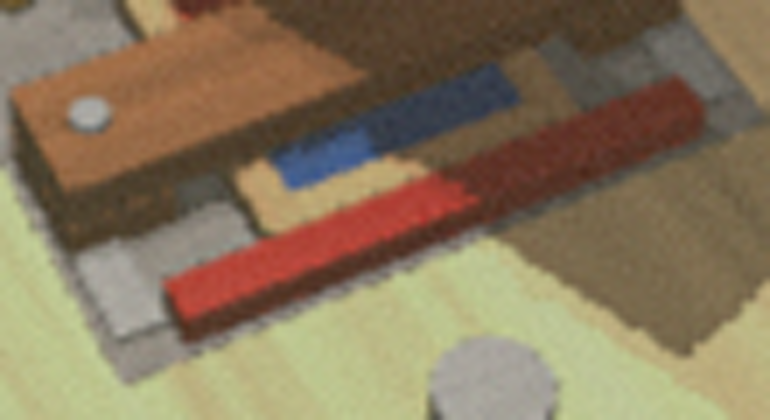

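View pics/w8.png

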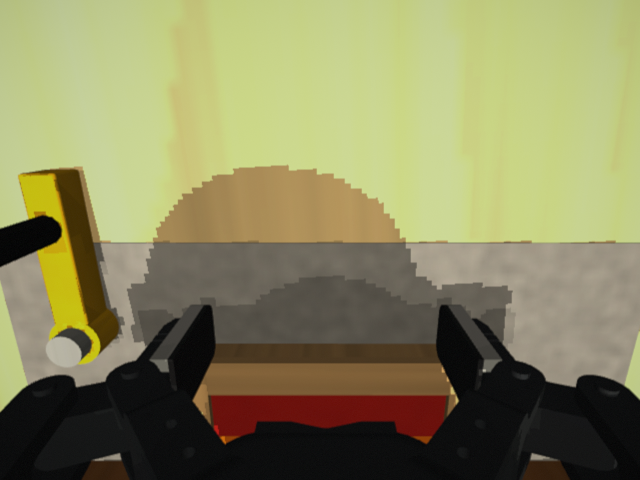

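Force rose to 9 N and the crop shows the leading edge flush along the red strip (crop px 265,235 to 575,110). I'll back straight off, lift, close the jaws and turn 45° for the catch.

Emit:
arm_command:
  motion:
    - [8.54,[-0.03,-0.5,0],[0,0,0]]
    - [8.54,[-0.1,-1.6,0],[0,0,0]]
    - [8.54,[-0.2,-3.2,0],[0,0,0]]
    - [8.54,[-0.3,-4.8,0],[0,0,0]]
    - [8.54,[-0.37,-6,1],[0,0,0]]
    - [8.54,[-0.37,-6,4.5],[0,0,0]]
    - [8.54,[-0.37,-6,8.5],[0,0,0]]
    - [8.54,[-0.37,-6,12],[0,0,0]]
    - [0,[-0.37,-6,12],[0,0,0.1]]
    - [0,[-0.37,-6,12],[0,0,0.2]]

```text
t: 15.8
ee_pos: [0.5317, -0.0626, 0.1166]
tool_rot: [-0.048, 0.706, -0.705, 0.053]
force: [0.9, -0.7, -0.7]
grip_width: 0.0638
```

Emit:
arm_command:
  motion:
    - [0,[1.5,-0.2,0],[0,0,0.1]]
    - [0,[3,-0.4,0],[0,0,0.2]]
    - [0,[4.5,-0.6,0],[0,0,0.3]]
    - [0,[6,-0.8,0],[0,0,0.4]]
    - [0,[7.5,-1,0],[0,0,0.5]]
    - [0,[9,-1.3,0],[0,0,0.585]]
    - [0,[10.5,-1.5,0],[0,0,0.585]]
    - [0,[10.7,-1.6,0],[0,0,0.585]]
    - [0,[10.7,-1.6,0],[0,0,0.585]]
    - [0,[10.7,-1.6,0],[0,0,0.585]]

```text
t: 16.63
ee_pos: [0.6363, -0.0788, 0.1129]
tool_rot: [-0.25, 0.662, -0.661, 0.25]
force: [-0.5, -0.7, -0.4]
grip_width: 0.0
```

```bash
python3 - <<'E'
from h import *
from scipy.spatial.transform import Rotation as Ro
np.set_printoptions(precision=4,suppress=True)
f=grab('wrist','w9.png'); s=f['s'];R=Ro.from_quat(s['tool_rot']).as_matrix(); print(s['t'],s['ee_pos'],s['force'],tojig(s['ee_pos']),np.degrees(np.arctan2(R[1,0],R[0,0])),s['grip_width'],s['joint_pos'])
g=grab('scene','scene9.png')
im=cv2.imread('pics/scene9.png'); a=cv2.resize(im[190:325,240:400],None,fx=4.4,fy=4.4,interpolation=cv2.INTER_CUBIC); cv2.imwrite('pics/s9c.png',a)
z=f['z_map'];T=f['hand_eye'];K=f['camera_matrix']
vv,uu=np.nonzero((z<.16)&(z>0)); d=z[vv,uu]
P=(np.c_[uu,vv,np.ones(len(uu))]@np.linalg.inv(K).T*d[:,None])@T[:3,:3].T+T[:3,3]
for lo in np.arange(-.06,.01,.01):
    Q=P[(P[:,1]>lo)&(P[:,1]<=lo+.01)]; print(round(lo,3),len(Q), Q.min(0)if len(Q) else'',Q.max(0) if len(Q) else '')
E
```

```text
16.6333 [ 0.6363 -0.0788  0.1129] [-0.466  -0.7263 -0.3671] [[-0.163  -0.1075]] -138.5733919631371 3.634514308517881e-05 [ 0.1804  0.3979 -0.2162 -0.0004 -0.9572  0.5428]
-0.06 9518 [-0.0429 -0.06   -0.0114] [ 0.0406 -0.05    0.0153]
-0.05 3001 [-0.0336 -0.05   -0.0114] [ 0.032  -0.04    0.0155]
-0.04 1367 [-0.0143 -0.04   -0.0102] [ 0.0127 -0.03    0.0129]
-0.03 1074 [-0.0144 -0.03    0.0069] [ 0.0127 -0.02    0.0129]
-0.02 865 [-0.0145 -0.02    0.007 ] [ 0.0127 -0.01    0.0127]
-0.01 319 [-0.0138 -0.01    0.0072] [ 0.0117 -0.0034  0.0126]
0.0 0
```

View pics/s9c.png

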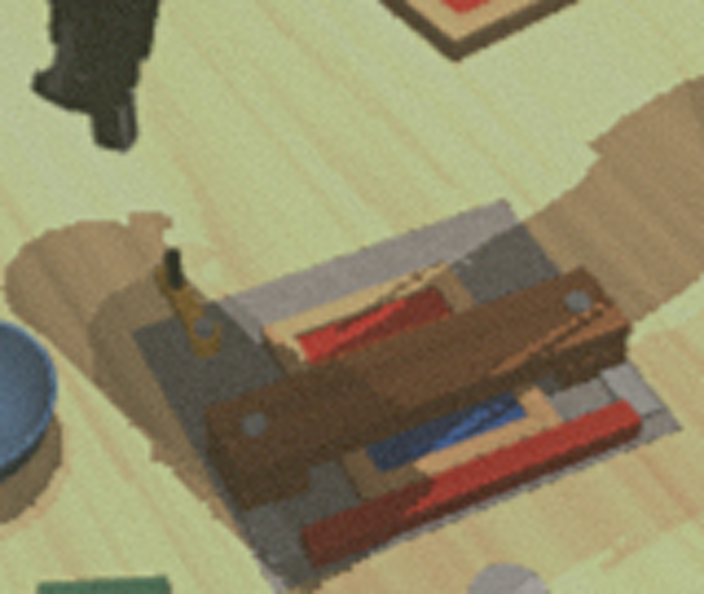

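View pics/w9.png

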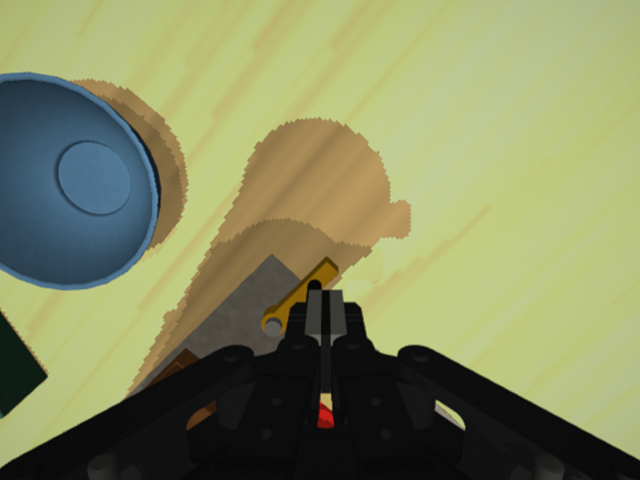

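Emit:
arm_command:
  motion:
    - [0,[0,0,-2],[0,0,0]]
    - [0,[0,0,-4],[0,0,0]]
    - [0,[0,0,-6],[0,0,0]]
    - [0,[0,0,-7.5],[0,0,0]]
    - [0,[0,0,-8.3],[0,0,0]]
    - [0,[0,0,-8.7],[0,0,0]]
    - [0,[0,0,-8.8],[0,0,0]]
    - [0,[0,0,-8.8],[0,0,0]]
    - [0,[-0.2,0.22,-8.8],[0,0,0]]
    - [0,[-0.4,0.45,-8.8],[0,0,0]]

```text
t: 17.57
ee_pos: [0.6335, -0.0738, 0.0258]
tool_rot: [0.25, -0.661, 0.661, -0.251]
force: [-0.3, 0.4, 1.1]
grip_width: -0.0004
```

```bash
python3 - <<'E'
from h import *
np.set_printoptions(precision=4,suppress=True)
s=monitor.state(); print(s['t'],s['ee_pos'],s['force'],tojig(s['ee_pos']))
g=grab('scene','scene10.png')
im=cv2.imread('pics/scene10.png'); a=cv2.resize(im[215:295,240:340],None,fx=7,fy=7,interpolation=cv2.INTER_CUBIC); cv2.imwrite('pics/s10c.png',a)
E
```

```text
17.5667 [ 0.6335 -0.0738  0.0258] [-0.3491  0.415   1.0596] [[-0.1582 -0.1044]]
```

View pics/s10c.png

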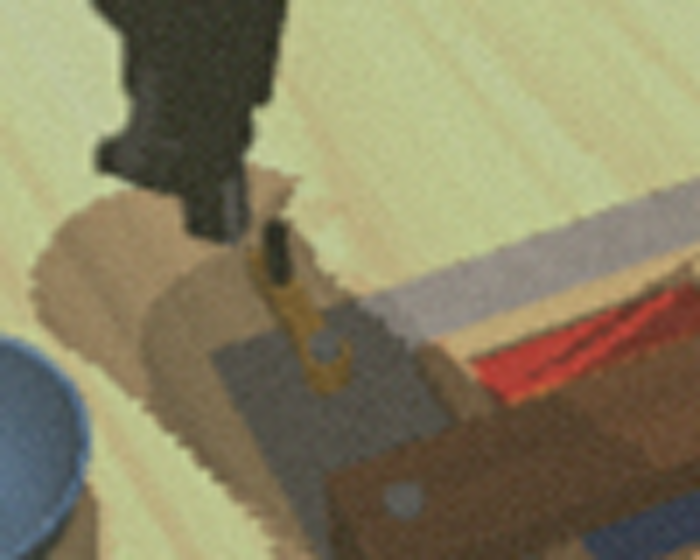

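Emit:
arm_command:
  motion:
    - [0,[-0.3,0.34,-0.4],[0,0,0]]
    - [0,[-0.6,0.67,-0.4],[0,0,0]]
    - [0,[-0.9,1.01,-0.4],[0,0,0]]
    - [0,[-1.2,1.35,-0.4],[0,0,0]]
    - [0,[-1.5,1.69,-0.4],[0,0,0]]
    - [0,[-1.8,2.02,-0.4],[0,0,0]]
    - [0,[-2.1,2.36,-0.4],[0,0,0]]
    - [0,[-2.4,2.7,-0.4],[0,0,0]]
    - [0,[-2.7,3.04,-0.4],[0,0,0]]
    - [0,[-3.0,3.37,-0.4],[0,0,0]]

```text
t: 18.45
ee_pos: [0.603, -0.0394, 0.0209]
tool_rot: [-0.25, 0.661, -0.661, 0.251]
force: [0.2, -1.2, -0.1]
grip_width: -0.0
```

```bash
python3 - <<'E'
from h import *
np.set_printoptions(precision=4,suppress=True)
s=monitor.state(); print(s['t'],s['ee_pos'],s['force'],tojig(s['ee_pos']))
g=grab('scene','scene11.png')
im=cv2.imread('pics/scene11.png'); a=cv2.resize(im[215:295,240:340],None,fx=7,fy=7,interpolation=cv2.INTER_CUBIC); cv2.imwrite('pics/s11c.png',a)
E
```

```text
18.45 [ 0.603  -0.0394  0.0209] [ 0.1578 -1.2347 -0.0552] [[-0.1257 -0.0718]]
```

View pics/s11c.png

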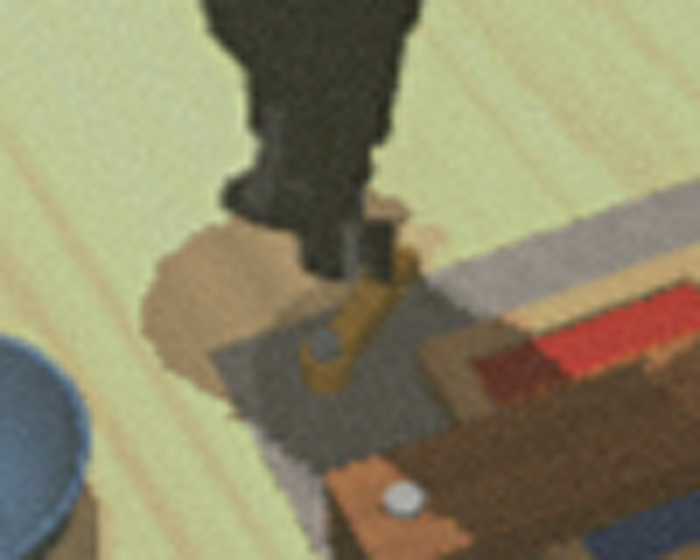

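Emit:
arm_command:
  motion:
    - [0,[-0.2,0.22,0],[0,0,0]]
    - [0,[-0.4,0.45,0],[0,0,0]]
    - [0,[-0.6,0.67,0],[0,0,0]]
    - [0,[-0.8,0.9,0],[0,0,0]]
    - [0,[-1.0,1.12,0],[0,0,0]]
    - [0,[-1.15,1.3,0],[0,0,0]]
    - [0,[-1.25,1.42,0],[0,0,0]]
    - [0,[-1.32,1.5,0],[0,0,0]]
    - [0,[-1.38,1.56,0],[0,0,0]]
    - [0,[-1.38,1.56,0],[0,0,0]]

```text
t: 19.33
ee_pos: [0.5891, -0.0246, 0.0208]
tool_rot: [-0.25, 0.661, -0.661, 0.25]
force: [0.1, 0.5, 0.1]
grip_width: 0.0003
```

Emit:
arm_command:
  motion:
    - [0,[-0.02,0.02,0],[0,0,0]]
    - [0,[-0.04,0.04,0],[0,0,0]]
    - [0,[-0.06,0.07,0],[0,0,0]]
    - [0,[-0.08,0.09,0],[0,0,0]]
    - [0,[-0.1,0.11,0],[0,0,0]]
    - [0,[-0.12,0.13,0],[0,0,0]]
    - [0,[-0.13,0.15,0],[0,0,0]]
    - [0,[-0.13,0.15,0],[0,0,0]]
    - [0,[-0.13,0.15,0],[0,0,0]]
    - [0,[-0.13,0.15,0],[0,0,0]]

```text
t: 20.17
ee_pos: [0.5879, -0.0232, 0.0208]
tool_rot: [0.25, -0.661, 0.661, -0.25]
force: [1.7, -1.2, 0.7]
grip_width: 0.0003
```

```bash
python3 - <<'E'
from h import *
np.set_printoptions(precision=4,suppress=True)
s=monitor.state(); print(s['t'],s['ee_pos'],s['force'],tojig(s['ee_pos']))
g=grab('scene','scene12.png')
im=cv2.imread('pics/scene12.png'); a=cv2.resize(im[215:295,240:340],None,fx=7,fy=7,interpolation=cv2.INTER_CUBIC); cv2.imwrite('pics/s12c.png',a)
E
```

```text
20.1667 [ 0.5879 -0.0232  0.0208] [ 1.7098 -1.173   0.7324] [[-0.1104 -0.0558]]
```

View pics/s12c.png

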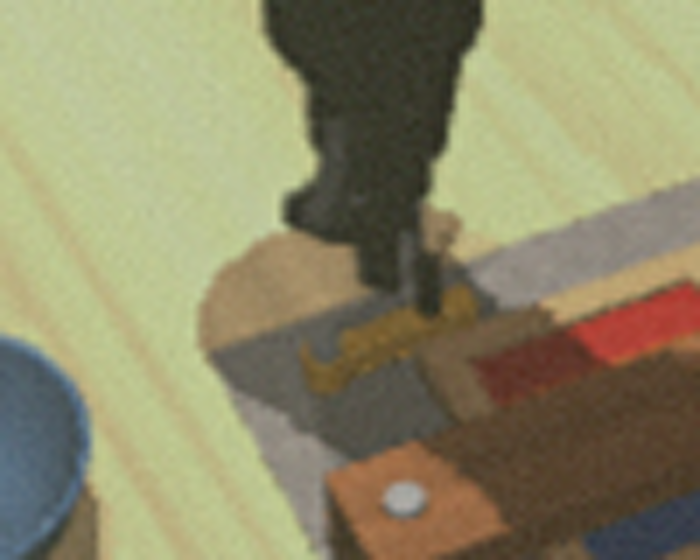

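Nearly parallel to the picture's edge. I'll creep on to the end stop.

Emit:
arm_command:
  motion:
    - [0,[-0.02,0.03,0],[0,0,0]]
    - [0,[-0.04,0.05,0],[0,0,0]]
    - [0,[-0.06,0.07,0],[0,0,0]]
    - [0,[-0.08,0.1,0],[0,0,0]]
    - [0,[-0.1,0.12,0],[0,0,0]]
    - [0,[-0.12,0.14,0],[0,0,0]]
    - [0,[-0.13,0.15,0],[0,0,0]]
    - [0,[-0.13,0.15,0],[0,0,0]]
    - [0,[-0.13,0.15,0],[0,0,0]]
    - [0,[-0.13,0.15,0],[0,0,0]]

```text
t: 21.05
ee_pos: [0.5862, -0.0218, 0.0206]
tool_rot: [-0.251, 0.661, -0.661, 0.25]
force: [1.4, 0.5, 0.9]
grip_width: 0.0002
```

Emit:
arm_command:
  motion:
    - [0,[-0.02,0.03,0],[0,0,0]]
    - [0,[-0.04,0.05,0],[0,0,0]]
    - [0,[-0.06,0.07,0],[0,0,0]]
    - [0,[-0.08,0.1,0],[0,0,0]]
    - [0,[-0.1,0.12,0],[0,0,0]]
    - [0,[-0.12,0.14,0],[0,0,0]]
    - [0,[-0.13,0.15,0],[0,0,0]]
    - [0,[-0.13,0.15,0],[0,0,0]]
    - [0,[-0.13,0.15,0],[0,0,0]]
    - [0,[-0.13,0.15,0],[0,0,0]]

```text
t: 21.88
ee_pos: [0.5859, -0.0208, 0.0208]
tool_rot: [0.25, -0.661, 0.662, -0.251]
force: [5.5, -7.2, -2.7]
grip_width: -0.0001
```

```bash
python3 - <<'E'
from h import *
np.set_printoptions(precision=4,suppress=True)
s=monitor.state(); print(s['t'],s['ee_pos'],s['force'],tojig(s['ee_pos']))
g=grab('scene','scene13.png')
im=cv2.imread('pics/scene13.png'); a=cv2.resize(im[215:295,240:340],None,fx=7,fy=7,interpolation=cv2.INTER_CUBIC); cv2.imwrite('pics/s13c.png',a)
E
```

```text
21.8833 [ 0.5859 -0.0208  0.0208] [ 5.5242 -7.1923 -2.6848] [[-0.1082 -0.0537]]
```

View pics/s13c.png

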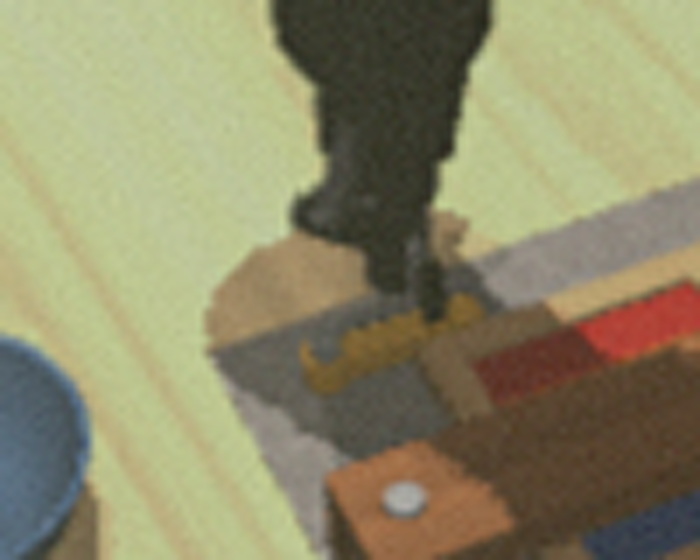

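The force jumped to 9 N, so the catch is on its end stop. I'll back off along the push line, lift clear and check.

Emit:
arm_command:
  motion:
    - [0,[0.3,-0.34,0],[0,0,0]]
    - [0,[1,-1.1,0],[0,0,0]]
    - [0,[2,-2.2,0],[0,0,0]]
    - [0,[3,-3.4,1],[0,0,0]]
    - [0,[3,-4.5,4.5],[0,0,0]]
    - [0,[3,-6,8],[0,0,0]]
    - [0,[3,-7.5,11.5],[0,0,0]]
    - [0,[3,-9,15],[0,0,0]]
    - [0,[3,-11,18],[0,0,0]]
    - [0,[3,-13,20],[0,0,0]]

```text
t: 22.77
ee_pos: [0.6166, -0.152, 0.225]
tool_rot: [0.249, -0.661, 0.662, -0.252]
force: [1.5, 0.9, 0.0]
grip_width: 0.0001
```

Emit:
arm_command:
  motion:
    - [0,[0,-3,0],[0,0,0]]
    - [0,[0,-6,0],[0,0,0]]
    - [0,[0,-9,0],[0,0,0]]
    - [0,[0,-12,0],[0,0,0]]
    - [0,[0,-15,0],[0,0,0]]
    - [0,[0,-18,0],[0,0,0]]
    - [0,[0,-20,0],[0,0,0]]
    - [0,[0,-20,0],[0,0,0]]
    - [0,[0,-20,0],[0,0,0]]
    - [0,[0,-20,0],[0,0,0]]

```text
t: 23.6
ee_pos: [0.6151, -0.3507, 0.2204]
tool_rot: [-0.25, 0.662, -0.661, 0.25]
force: [1.6, 0.8, -0.4]
grip_width: -0.0001
```

```bash
python3 - <<'E'
from h import *
np.set_printoptions(precision=4,suppress=True)
s=monitor.state(); print(s['t'],s['ee_pos'],s['force'])
g=grab('scene','scene14.png');g=grab('top','top14.png')
im=cv2.imread('pics/scene14.png'); cv2.imwrite('pics/s14c.png',cv2.resize(im[190:325,240:400],None,fx=4.4,fy=4.4,interpolation=cv2.INTER_CUBIC))
im=cv2.imread('pics/top14.png'); cv2.imwrite('pics/top14c.png',cv2.resize(im[195:300,230:340],None,fx=5.7,fy=5.7,interpolation=cv2.INTER_CUBIC))
E
```

```text
23.6 [ 0.6151 -0.3507  0.2204] [ 1.5906  0.7689 -0.444 ]
```

View pics/s14c.png

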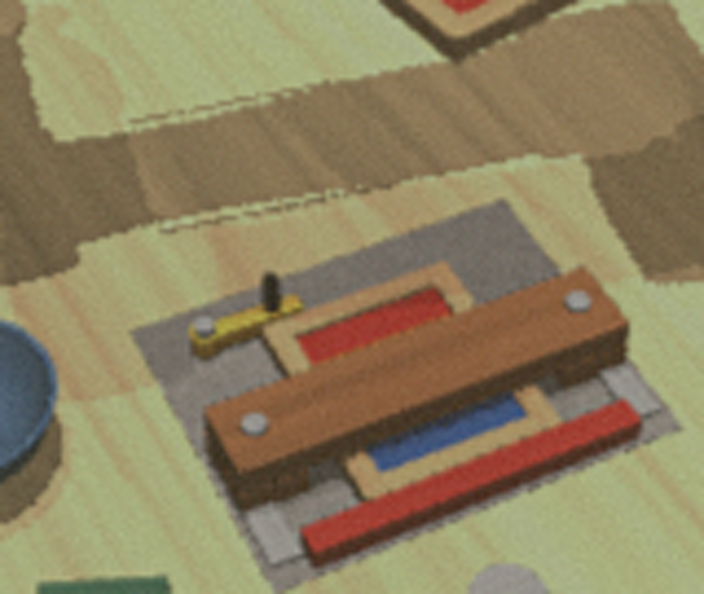

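View pics/top14c.png

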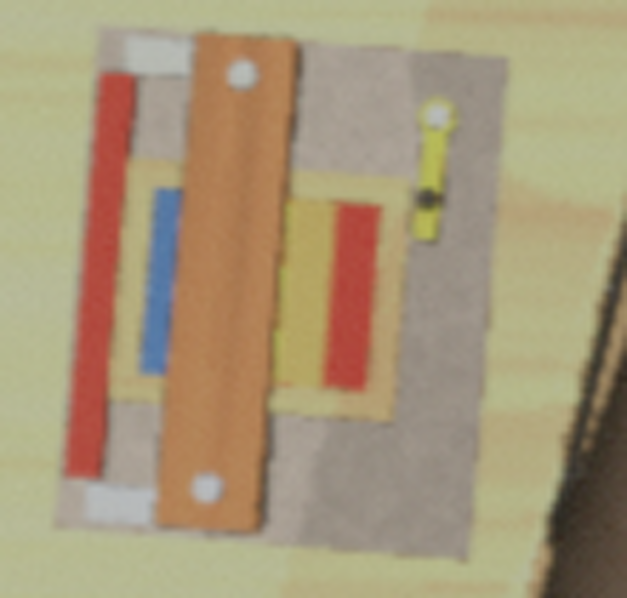

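View pics/top14.png

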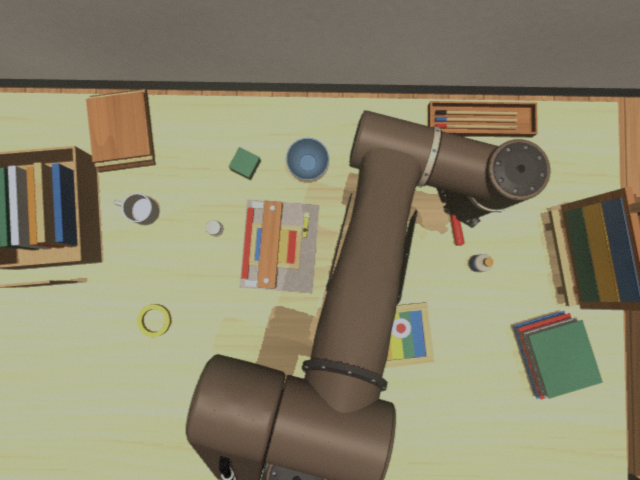

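```bash
python3 - <<'E'
from h import *
np.set_printoptions(precision=4,suppress=True)
T=dict(np.load('pics/top14.npz')); t=lambda p:crop2px(p,5.7,(230,195))
e=tojig(onz(T,t([(409,178),(393,418)]),.014)); print('trailing',e)
print('lead vis',tojig(onz(T,t([(128,160),(109,398)]),.014)),'strip near top',tojig(onz(T,t([(134,75),(101,478)]),.016)))
a=tojig(np.r_[onz(T,t([(437,115)]),.018),onz(T,t([(428,199)]),.042)]); d=a[1]-a[0]; print(a,'catch',np.arctan2(d[1],-d[0]))
b=tojig(onz(T,t([(437,115),(426,241)]),.016)); d=b[1]-b[0]; print(b,'by arm tip',np.arctan2(d[1],-d[0]))
E
```

```text
trailing [[-0.0832 -0.0588]
 [-0.0849  0.0592]]
lead vis [[ 0.0551 -0.0568]
 [ 0.0542  0.0604]] strip near top [[ 0.0556 -0.0987]
 [ 0.0544  0.0996]]
[[-0.0945 -0.0904]
 [-0.094  -0.0463]] catch 1.581267659204248
[[-0.0944 -0.0907]
 [-0.094  -0.0283]] by arm tip 1.5774470343606009
```

```bash
python3 -c "
from h import *
print(job.close_job()); print(monitor.state()['t'])"
```

```text
the job is handed in; nothing more can be done
None
the job is handed in; nothing more can be done
```

The small picture is now home against the red stop strip, and the yellow catch is closed behind it. I handed the job in at about 23.7 s.

**What I did:**
- I pushed the picture sideways about 30 mm with the open fingers to square and centre it.
- I then pushed its trailing edge under the bar until the force rose to about 9 N at the stop.
- After backing off, I pushed the catch pin round with the closed fingers until the force rose to about 9 N at its end stop, then retreated clear.

**Last checks, from the top camera:**

| Check | Measured | Expected |
|---|---|---|
| Picture leading edge (jig x) | 54 to 55 mm | 55 mm (strip's near face measured at 54 to 56 mm) |
| Picture trailing edge (jig x) | -83 to -85 mm | -85 mm |
| Squareness | within about 1° | 0° |
| Catch angle | about 1.58 rad | 1.57 rad (end stop 1.6) |

- **Bystanders:** The other things looked unmoved, though the arm partly hid the screwdriver and the larger picture in that last image.
- **Disagreement:** The height of the picture's top came out at 3 to 13 mm when triangulated between two views, because the views lay too close together to fix heights well. I used the 14 mm you gave for the picture and checked the fingertip height by force reading. The other positions agreed within about 2 to 3 mm, except the scene camera, which put the picture up to 11 mm off. I used the top and wrist cameras for the picture's position instead.

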